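Crank down the stabiliser leg of a board stand and lock it

ROBOT

A 6-joint arm with a two-finger parallel gripper is mounted at the origin on the work surface. World frame = base frame: x ahead of the robot, y to its left, z up, the work surface at z = 0. Lengths are in m, angles in rad, forces in N, time in s.
With the tool pointing down it reaches from about 0.25 to 0.725 m from the base axis. Payload 4 kg.
Tool frame: the origin (TCP) lies midway between the tips of the shut fingers; the grasp point (between the pads) lies 19 mm behind it; z points along the fingers, y is the line along which they close (so a half turn about z gives the same grasp; the last joint's range is limited). The gripper opens to 85 mm and grips with 20 to 120 N. Pads are 22 mm wide; open, the fingers measure 114 mm over their backs; the gripper's body (76 mm by 85 mm) begins 54 mm behind the grasp point. The pads swing forward as they close: fully open they stand 13 mm farther back than shut.
Start: joints at [1.173, 0.241, 0.005, 1.335, 0, 1.571], TCP at [0.194, 0.461, 0.231] pointing down, gripper open.
Joint ranges: [-2.72, 2.72], [-1.05, 1.87], [-1.09, 1.28], [-1.99, 2.15], [-1.42, 1.44], [-3.14, 3.14]. Speed limits (rad/s): [2.79, 2.79, 3.14, 3.14, 3.14, 3.14].

INTERFACE

Orientations are given as a unit quaternion [x, y, z, w].
In Python, from workcell import monitor, vision, job gives the robot as it stands.
- The arm moves only by the tool move_arm, never from a script. Its argument "moves" is a list that holds one entry, the list of rows, each a list of 5 numbers: the shift along the world's x, y, z in m, then the turn about the world's z in degrees, then the opening in per cent of the stroke, from 0 (shut) to 100 (fully open). In form: [[[x, y, z, turn, gripper], ...]]. A call has 1 to 5 rows; each row is the pose to reach, as a shift and turn from the pose commanded when the call began; what a row does not reach only later rows make up. A row lasts 1/8 s, in which the tool goes at most 62.5 mm and 10.7 degrees, less where a joint would pass 70% of its speed; a pose out of reach is approached as far as the arm can. A call with a gripper value outside its range is refused whole. The fingers move at their own pace and stop on an object; the grip force is fixed at half the most. Time passes only in rows, so rows that repeat a pose let the fingers close. It gives the time, the measured TCP pose, the force, the opening and the grip force at its end, in the units of the state.
- monitor.get_obs(): the state, without advancing time (a new reading comes with each control period).
- vision.camera(name): name is "side" or "top"; returns a dict with "color" (480x640x3 uint8, red, green, blue), "camera_matrix" (3x3 intrinsics, pixels), "k1" (the pictures are not rectified: a ray, as slopes to the right and down, at radius r is drawn at 1 + k1 r^2 times it, then the intrinsics apply), "eye" and "attitude" of the camera in the world. Camera axes: x right, y up, looking along -z (the intrinsics and any distortion apply to the point x, -y, -z); pixel columns grow to the right and rows downward; lengths in m; the calibration is good to about 2 mm. A picture is of the moment at which its call begins. There is no depth.
- job.job_done(): hands the job in; it is judged then, once.
The state is a dict: "clock": time; "joint_pos": joint angles; "joint_vel": joint speeds; "tau": joint torques, N m; "eef_pos": TCP position; "tool_rot": TCP orientation; "ft_force": force on the tool from outside, world axes, zero at the start; "ft_torque": the same for the moment, N m; "grip_width": finger opening in m; "grasp_force": force on a finger pad.
Only numpy, scipy, OpenCV 4.12 (cv2) and the standard library are available. Lean on these libraries where they do the work, as an engineer would, in place of code of your own. Each camera call takes 0.05 s, during which the arm holds its last target. There are 200 camera calls.

TASK

Crank the leg of the circuit-board stand down (clockwise seen from above) until its foot meets the rubber pad and takes load: stop when the crank's knob needs about 5 N more push than it did while the foot hung free, and do not overload the leg. Then swing the lock lever clockwise all the way over to its stop and let go, leaving the loose things on the bench undisturbed.

Things in the scene. Friction and masses are not known exactly. Their poses are not given: they have to be found in the camera images.
- stand: Fixed board stand. Origin on the bench below the vertical axis of leg and crank, z up. Aluminium beam 60 mm wide, top 130 mm up, runs along its +y from y = -45 mm to a steel mast (y = 420, 192 high). Over the axis a grey gear housing 70 x 70 mm, top at 165. A white LED board on a tray tops the beam at y = 243 to 393 mm, 240 wide along x, under 150 high.
- crank_axis (a point): Point on the crank's vertical axis, 210 mm above the bench. Clockwise from above lowers the leg 3 mm per rad; up to 2 turns are needed. With the foot free, turning takes 8 N along the circle at the knob; from contact it rises 11 N per rad. Self-locking; after a stop, friction hides part of the push: compare readings taken in motion, or after equal steps at equal speed.
- crank_knob (a point): Middle of the crank's upright black knob: 24 mm in diameter, 184 to 232 mm above the bench, this point at 210, 55 mm from the crank axis, at any angle at the start. It spins freely on the flat steel crank arm (top face at 181 mm), so it can be held from above with the hand's heading unchanged while it goes round. Loaded right, the push is 3 to 7 N above that with the foot free.
- foot: Steel disc foot of the leg, 60 mm in diameter, 12 thick; origin in the centre of its underside, below the crank axis. Starts 18 to 40 mm above the bench. Lands on a fixed black rubber pad 100 x 100 mm of unmeasured thickness (4 to 12 mm). A spring pack (70 N/mm) sits between leg and foot: after touching, the foot stays still while the crank loads it; 5 N rise at the knob is about 90 N on the foot.
- lock_lever (a joint): Angle of the leg's lock lever, rad: at 0 it points to the stand's -x, it grows clockwise seen from above to its stop at 1.4, pointing almost to the stand's +y. Starts at 0 to 0.15, stays where it is left; about 3 N at its post turns it.
- lock_axis (a point): Point on the vertical pivot axis of the lock lever, fixed to the stand at its y = 130 mm, 172 mm above the bench.
- lock_post (a point): Point on the axis of the upright steel post at the end of the lock lever, 75 mm from the pivot axis, 172 mm above the bench. The post is 18 mm in diameter, from 153 to 187 mm high, fixed to the lever (it turns with it), and may be pinched from above.
- spool: Grey solder spool, 52 mm in diameter, 54 mm high, standing on the bench beside the foot; origin in the centre of its underside. Leave alone.
- driver: Screwdriver lying on the bench on the robot's side of the stand; origin under its middle. Leave alone.
- parts_tray: Black parts tray 100 x 140 x 35 mm on the bench beyond the stand; origin in the centre of its underside. Leave alone.

How it is judged:
On the way, in this order (a step that is already met when the one before it is completed fails the run):
1. the foot bears on the pad with 50 to 140 N (contact force between foot and anything else between 50 and 140 N), for 0.3 s.
2. the lock lever is swung over (value of joint lock_lever above 1.25 rad), for 0.2 s.
At the end, for the whole second after the job is handed in: The foot is at rest and bears on the pad with 50 to 140 N (a rise of 2.7 to 7.6 N at the knob), the lock lever stands past 1.25 rad of its 1.4, and the hand is off (all of step 1 and value of joint lock_lever above 1.25 rad and linear speed of foot below 0.005 m/s); the robot touches nothing.
It fails at once if the leg is overloaded: more than 200 N under the foot (a rise of 11 N at the knob) (contact force between foot and anything else above 200 N).
It fails at once if the lock lever is swung before the foot bears load (value of joint lock_lever above 0.5 rad and contact force between foot and anything else below 50 N).
It fails at once if a loose thing on the bench is disturbed (distance of any of spool, driver, parts_tray from where it was at the start of the episode above 0.03 m or angle between spool's own z axis and vertical above 0.5 rad).
It also fails if it takes over 70 s, if anything falls off the work surface, if the arm or the gripper's body presses on something with over 40 N, if the wrist force passes 120 N, or if a joint passes its speed limit or range.

## Working session

There is one attempt and no reset: what is moved stays moved. The work goes in short steps, Python scripts to look and compute and a tool call to move; the robot and the scene stay as the last step left them, time stands still between calls to the robot, and variables do not carry over. Pictures are saved under pics/ and viewed, at most 10 in all, crops included, and the job is handed in when it is done.

Besides the shell and the picture viewer there is one more tool, called as a command line: name --argument value ..., lists and objects as JSON in quotes. move_arm: Moves the arm, as the interface text tells. Its arguments: {"type":"object","properties":{"moves":{"type":"array","items":{"type":"array","items":{"type":"array","items":{"type":"number"}}}}},"required":["moves"]}

```bash
mkdir -p pics
cat > h.py <<'E'
import numpy as np, cv2
from workcell import monitor, vision, job
from scipy.spatial.transform import Rotation as R
def snap(n,f):
    c=vision.camera(n); cv2.imwrite(f'pics/{f}.png',c['color'][:,:,::-1]); 
    import pickle; pickle.dump(c,open(f'pics/{f}.pkl','wb')); return c
def rot(c):
    a=np.array(c['attitude'],float); return a if a.shape==(3,3) else R.from_quat(a).as_matrix()
def ray(c,u,v):
    K=np.array(c['camera_matrix']); p=cv2.undistortPoints(np.array([[[u,v]]],float),K,np.array([c['k1'],0,0,0,0.]))[0,0]
    return np.array(c['eye']), rot(c)@np.array([p[0],-p[1],-1.])
def plane(c,u,v,z):
    e,d=ray(c,u,v); return e+d*(z-e[2])/d[2]
def proj(c,P):
    q=rot(c).T@(np.array(P)-c['eye']); x,y=q[0]/-q[2],-q[1]/-q[2]; r=x*x+y*y; f=1+c['k1']*r
    K=np.array(c['camera_matrix']); return (K@[x*f,y*f,1])[:2]
E
python3 - <<'E'
from h import *
for n in('top','side'):
    c=snap(n,n+'0'); print(n,c['eye'],c['attitude'],c['camera_matrix'],c['k1'])
print(monitor.get_obs())
E
```

```text
top [ 0.44350964 -0.10470893  0.98447147] [-0.05569081  0.05428986  0.70805136 -0.70186495] [[561.85333748   0.         316.17553107]
 [  0.         561.85333748 235.89034118]
 [  0.           0.           1.        ]] -0.14583468104071295
side [ 0.39180593 -0.65796996  0.63668794] [ 0.41057989 -0.07142952 -0.15629077  0.895486  ] [[493.38773143   0.         319.25658912]
 [  0.         493.38773143 234.96876759]
 [  0.           0.           1.        ]] -0.014743948055850806
{'clock': 0.1, 'joint_pos': array([1.17299486e+00, 2.41337222e-01, 3.84606436e-03, 1.33520756e+00,
       3.86108124e-05, 1.57081364e+00]), 'joint_vel': array([-0.00016722, -0.00110657,  0.00121304, -0.00076868, -0.00076192,
       -0.00111595]), 'tau': array([ 3.29331197e-04, -3.73137152e+01,  2.53010684e+01,  1.08595143e-02,
        6.23206745e-06, -7.28358600e-06]), 'eef_pos': array([0.19346262, 0.4604318 , 0.23049728]), 'tool_rot': array([ 1.97600271e-01,  9.80282218e-01, -9.28626733e-04, -2.06864713e-04]), 'ft_force': array([-0.52622488,  0.89550605,  0.33858631]), 'ft_torque': array([ 0.00926356, -0.03583535, -0.00800627]), 'grasp_force': 0.0, 'grip_width': 0.08522606744901737}
```

View pics/top0.png

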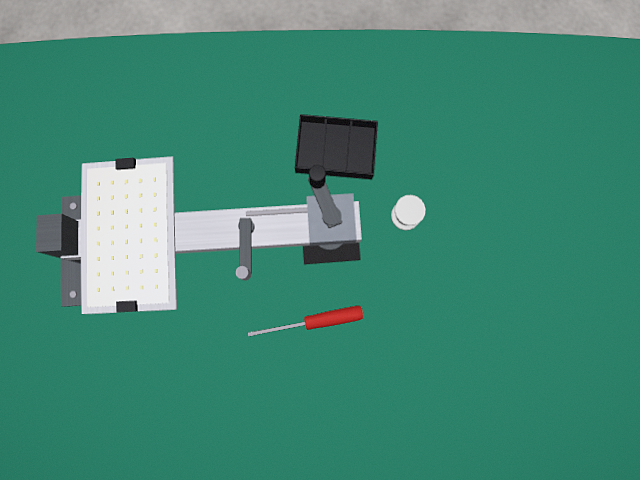

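View pics/side0.png

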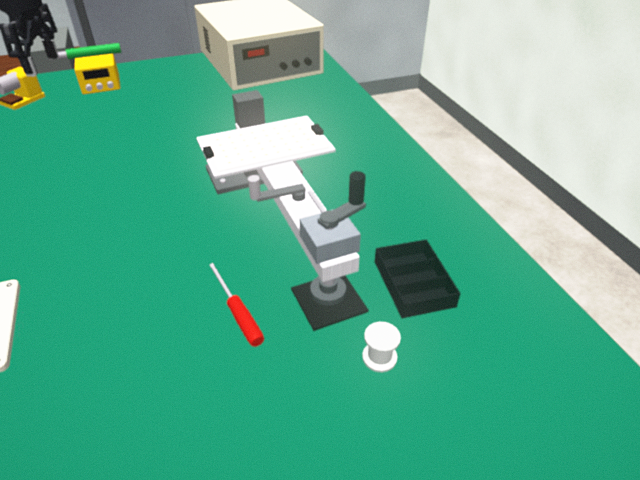

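The top view shows the knob at about (317,174), the crank hub at (334,217), the lever pivot at (246,226) and the lever post at (242,272). In the side view the knob top is at about (357,177) and the post at about (254,180). Next I take enlarged crops to refine these.

Run:
```python
import cv2,numpy as np,pickle
from h import *
t=pickle.load(open('pics/top0.pkl','rb'));s=pickle.load(open('pics/side0.pkl','rb'))
a=cv2.resize(t['color'][160:285,225:365],None,fx=4,fy=4,interpolation=2)
b=cv2.resize(s['color'][165:285,240:380],None,fx=4,fy=4,interpolation=2)
cv2.imwrite('pics/tc.png',a[:,:,::-1]);cv2.imwrite('pics/sc.png',b[:,:,::-1])
print('knob',plane(t,317,172,.232),plane(s,357,177,.232))
print('hub',plane(t,334,217,.185)); print('post',plane(t,242,272,.187),plane(s,254,179,.187)); print('piv',plane(t,246,225,.172))
```

```text
knob [ 0.65105212 -0.10562918  0.232     ] [ 0.64617456 -0.11281821  0.232     ]
hub [ 0.59646475 -0.12971284  0.185     ]
post [0.51747026 0.00265499 0.187     ] [ 0.51630767 -0.00122722  0.187     ]
piv [ 5.88200777e-01 -4.75632482e-04  1.72000000e-01]
```

View pics/tc.png

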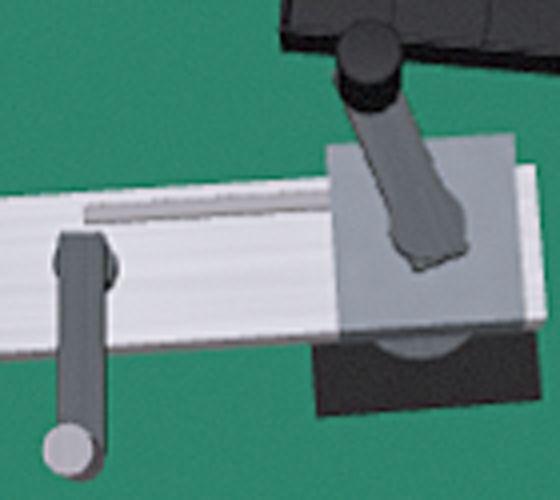

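View pics/sc.png

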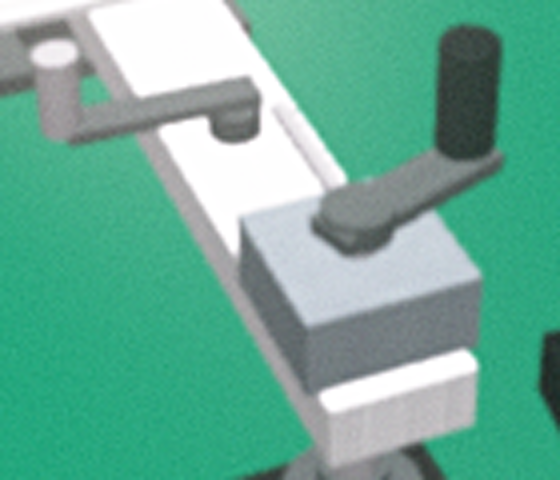

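The crops put the knob top centre at crop (370,52) in the top view and (470,40) in the side view. The post top is at (69,449) and (54,50), and the housing top corners in the top crop are at (328,147), (514,134), (525,322) and (340,333).

Run:
```python
import cv2,numpy as np,pickle
from h import *
t=pickle.load(open('pics/top0.pkl','rb'));s=pickle.load(open('pics/side0.pkl','rb'))
T=lambda x,y:((x+.5)/4-.5+225,(y+.5)/4-.5+160)
S=lambda x,y:((x+.5)/4-.5+240,(y+.5)/4-.5+165)
def tri(p,q):
    a,d=ray(t,*p);b,e=ray(s,*q);k=np.linalg.lstsq(np.c_[d,-e],b-a,rcond=None)[0];return (a+d*k[0]).round(4),(b+e*k[1]).round(4)
print('knob',plane(t,*T(370,52),.232),plane(s,*S(470,40),.232),tri(T(370,52),S(470,40)))
print('post',plane(t,*T(69,449),.187),plane(s,*S(54,50),.187),tri(T(69,449),S(54,50)))
H=np.array([plane(t,*T(*p),.165) for p in[(328,147),(514,134),(525,322),(340,333)]]);print('housing',H,H.mean(0))
G=np.array([plane(s,*S(*p),.165) for p in[(240,218),(480,275)]]);print('housing side',G,G.mean(0))
ax=H.mean(0)
for z in(.004,.012,.018,.025,.03,.04): print(z,[ (proj(s,[ax[0]+.03*np.cos(a),ax[1]+.03*np.sin(a),z])).round(1).tolist() for a in np.radians([-100,-10,170])])
b=cv2.resize(s['color'][260:335,285:375],None,fx=7,fy=7,interpolation=2)
cv2.imwrite('pics/foot.png',b[:,:,::-1])
```

```text
knob [ 0.65015652 -0.1057941   0.232     ] [ 0.64877594 -0.10718997  0.232     ] (array([ 0.6504, -0.1058,  0.231 ]), array([ 0.6495, -0.1056,  0.2308]))
post [0.51765044 0.00283609 0.187     ] [0.51628212 0.00447488 0.187     ] (array([0.5175, 0.0027, 0.1882]), array([0.516 , 0.0029, 0.1881]))
housing [[ 0.63203088 -0.08987819  0.165     ]
 [ 0.63641277 -0.15947157  0.165     ]
 [ 0.56529253 -0.16215262  0.165     ]
 [ 0.56181151 -0.09389302  0.165     ]] [ 0.59888692 -0.12634885  0.165     ]
housing side [[ 0.56142265 -0.09776771  0.165     ]
 [ 0.63407868 -0.15939862  0.165     ]] [ 0.59775067 -0.12858317  0.165     ]
0.004 [[331.4, 310.8], [345.2, 295.3], [310.8, 299.7]]
0.012 [[331.5, 307.6], [345.4, 292.1], [310.7, 296.6]]
0.018 [[331.5, 305.2], [345.5, 289.7], [310.7, 294.2]]
0.025 [[331.6, 302.4], [345.6, 286.9], [310.6, 291.3]]
0.03 [[331.6, 300.3], [345.7, 284.8], [310.6, 289.3]]
0.04 [[331.7, 296.2], [346.0, 280.7], [310.5, 285.2]]
```

View pics/foot.png

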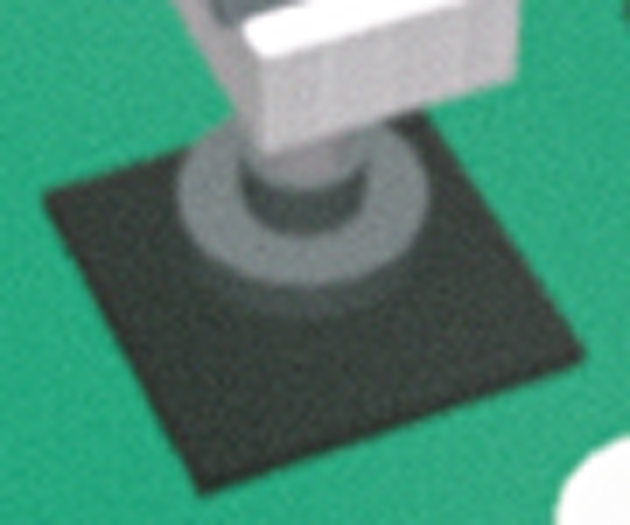

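The foot's underside edge sits near row 305, so it is about 17 mm up and contact should come after roughly 2–4.5 rad. I'll put the axis at about (0.598, -0.1275) and the knob at (0.650, -0.106). Moving over the knob now.

move_arm --moves '[[[0,0,0.06,0,100],[0.037,-0.046,0.06,-9,100],[0.074,-0.092,0.06,-18,100],[0.111,-0.138,0.06,-27,100],[0.148,-0.184,0.06,-36,100]]]'

```text
clock: 0.72
eef_pos: [0.3424, 0.2754, 0.291]
tool_rot: [0.493, 0.87, -0.0, -0.0]
ft_force: [0.6, 0.3, 0.7]
grip_width: 0.0853
grasp_force: 0.0
```

move_arm --moves '[[[0.037,-0.046,0,-9,100],[0.074,-0.092,0,-18,100],[0.111,-0.138,0,-27,100],[0.148,-0.184,0,-31,100],[0.185,-0.23,0,-31,100]]]'

```text
clock: 1.35
eef_pos: [0.5275, 0.0452, 0.2909]
tool_rot: [0.706, 0.708, -0.0, -0.0]
ft_force: [1.1, 1.7, -0.1]
grip_width: 0.0854
grasp_force: 0.0
```

move_arm --moves '[[[0.035,-0.043,0,0,100],[0.07,-0.086,0,0,100],[0.1,-0.125,0,0,100],[0.1225,-0.151,0,0,100],[0.1225,-0.151,0,0,100]]]'

```text
clock: 1.98
eef_pos: [0.6498, -0.1064, 0.2886]
tool_rot: [0.707, 0.707, -0.001, -0.001]
ft_force: [-0.1, -0.8, -0.3]
grip_width: 0.0857
grasp_force: 0.0
```

move_arm --moves '[[[0,0,-0.035,0,100],[0,0,-0.07,0,100],[0,0,-0.098,0,100],[0,0,-0.098,0,100],[0,0,-0.098,0,30]]]'

```text
clock: 2.6
eef_pos: [0.6495, -0.1035, 0.1948]
tool_rot: [0.706, 0.709, 0.001, 0.001]
ft_force: [-0.4, 0.0, 1.2]
grip_width: 0.07
grasp_force: 0.0
```

move_arm --moves '[[[0,0,0,0,10],[0,0,0,0,10],[0,0,0,0,10],[0,0,0,0,10]]]'

```text
clock: 3.1
eef_pos: [0.6494, -0.1041, 0.1946]
tool_rot: [0.706, 0.708, 0.0, 0.001]
ft_force: [-1.7, 0.1, 6.0]
grip_width: 0.0227
grasp_force: 58.7
```

Run:
```python
from h import *
o=monitor.get_obs();print(o['joint_pos'],o['ft_force'],o['ft_torque'],o['eef_pos'],o['grip_width'],o['grasp_force'])
c=snap('top','top1');b=cv2.resize(c['color'][110:285,225:405],None,fx=3,fy=3)
cv2.imwrite('pics/g1.png',b[:,:,::-1])
```

```text
[-1.58958836e-01  5.77755558e-01  4.17774336e-01  1.40932762e+00
  4.15960417e-05  1.40823415e+00] [-1.67958306  0.12730903  5.95222837] [0.0116547  0.41396229 0.04878398] [ 0.64940239 -0.1040938   0.19458115] 0.022708817548918302 58.74040603637695
```

Run:
```python
import numpy as np
p=lambda a:55*np.array([np.cos(np.radians(a)),np.sin(np.radians(a))])
for k in range(12):
    a=22-30*k
    print(a,[(p(a-6*i)-p(a)).round(1).tolist() for i in range(1,6)])
```

```text
22 [[1.9, -5.4], [3.2, -11.1], [3.9, -16.8], [4.0, -22.5], [3.5, -28.3]]
-8 [[-1.1, -5.7], [-2.8, -11.2], [-5.0, -16.5], [-7.8, -21.5], [-11.1, -26.2]]
-38 [[-3.8, -4.3], [-8.0, -8.3], [-12.6, -11.7], [-17.5, -14.7], [-22.7, -17.1]]
-68 [[-5.4, -1.9], [-11.1, -3.2], [-16.8, -3.9], [-22.5, -4.0], [-28.3, -3.5]]
-98 [[-5.7, 1.1], [-11.2, 2.8], [-16.5, 5.0], [-21.5, 7.8], [-26.2, 11.1]]
-128 [[-4.3, 3.8], [-8.3, 8.0], [-11.7, 12.6], [-14.7, 17.5], [-17.1, 22.7]]
-158 [[-1.9, 5.4], [-3.2, 11.1], [-3.9, 16.8], [-4.0, 22.5], [-3.5, 28.3]]
-188 [[1.1, 5.7], [2.8, 11.2], [5.0, 16.5], [7.8, 21.5], [11.1, 26.2]]
-218 [[3.8, 4.3], [8.0, 8.3], [12.6, 11.7], [17.5, 14.7], [22.7, 17.1]]
-248 [[5.4, 1.9], [11.1, 3.2], [16.8, 3.9], [22.5, 4.0], [28.3, 3.5]]
-278 [[5.7, -1.1], [11.2, -2.8], [16.5, -5.0], [21.5, -7.8], [26.2, -11.1]]
-308 [[4.3, -3.8], [8.3, -8.0], [11.7, -12.6], [14.7, -17.5], [17.1, -22.7]]
```

View pics/g1.png

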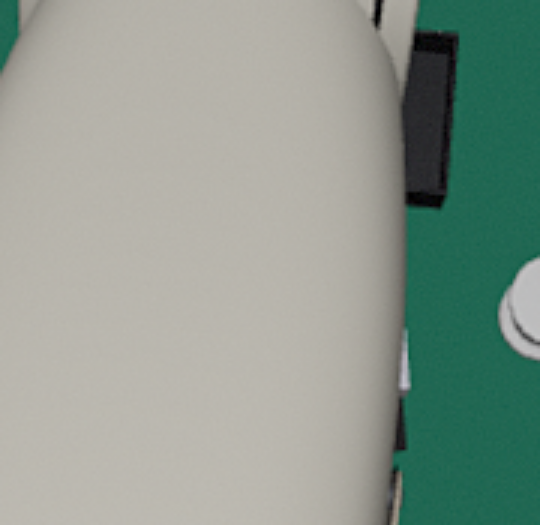

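The arm hides the crank in the top view. The grip readings (22.7 mm opening, 58.7 N) confirm the hold, so I start cranking.

move_arm --moves '[[[0.0019,-0.0054,0,0,10],[0.0032,-0.0111,0,0,10],[0.0039,-0.0168,0,0,10],[0.004,-0.0225,0,0,10],[0.0035,-0.0283,0,0,10]]]'

```text
clock: 3.78
eef_pos: [0.6531, -0.1291, 0.1946]
tool_rot: [0.705, 0.709, 0.003, -0.001]
ft_force: [-0.5, 8.2, 5.7]
grip_width: 0.0227
grasp_force: 58.9
```

move_arm --moves '[[[-0.0011,-0.0057,0,0,10],[-0.0028,-0.0112,0,0,10],[-0.005,-0.0165,0,0,10],[-0.0078,-0.0215,0,0,10],[-0.0111,-0.0262,0,0,10]]]'

```text
clock: 4.4
eef_pos: [0.6437, -0.1556, 0.1946]
tool_rot: [0.705, 0.709, 0.004, 0.0]
ft_force: [3.4, 7.0, 5.2]
grip_width: 0.0228
grasp_force: 58.9
```

move_arm --moves '[[[-0.0038,-0.0043,0,0,10],[-0.008,-0.0083,0,0,10],[-0.0126,-0.0117,0,0,10],[-0.0175,-0.0147,0,0,10],[-0.0227,-0.0171,0,0,10]]]'

```text
clock: 5.03
eef_pos: [0.6223, -0.1741, 0.1947]
tool_rot: [0.705, 0.709, 0.004, 0.002]
ft_force: [6.6, 4.0, 2.1]
grip_width: 0.0227
grasp_force: 58.8
```

move_arm --moves '[[[-0.0054,-0.0019,0,0,10],[-0.0111,-0.0032,0,0,10],[-0.0168,-0.0039,0,0,10],[-0.0225,-0.004,0,0,10],[-0.0283,-0.0035,0,0,10]]]'

```text
clock: 5.65
eef_pos: [0.5944, -0.1794, 0.1947]
tool_rot: [0.706, 0.709, 0.003, 0.004]
ft_force: [7.5, -0.1, 1.2]
grip_width: 0.0225
grasp_force: 58.7
```

move_arm --moves '[[[-0.0057,0.0011,0,0,10],[-0.0112,0.0028,0,0,10],[-0.0165,0.005,0,0,10],[-0.0215,0.0078,0,0,10],[-0.0262,0.0111,0,0,10]]]'

```text
clock: 6.28
eef_pos: [0.5676, -0.1701, 0.1946]
tool_rot: [0.706, 0.708, 0.001, 0.004]
ft_force: [6.0, -4.4, 0.5]
grip_width: 0.0228
grasp_force: 58.7
```

move_arm --moves '[[[-0.0043,0.0038,0,0,10],[-0.0083,0.008,0,0,10],[-0.0117,0.0126,0,0,10],[-0.0147,0.0175,0,0,10],[-0.0171,0.0227,0,0,10]]]'

```text
clock: 6.9
eef_pos: [0.5489, -0.1487, 0.1946]
tool_rot: [0.707, 0.708, -0.001, 0.004]
ft_force: [1.6, -7.9, 2.4]
grip_width: 0.0228
grasp_force: 58.9
```

move_arm --moves '[[[-0.0019,0.0054,0,0,10],[-0.0032,0.0111,0,0,10],[-0.0039,0.0168,0,0,10],[-0.004,0.0225,0,0,10],[-0.0035,0.0283,0,0,10]]]'

```text
clock: 7.52
eef_pos: [0.5436, -0.1203, 0.1946]
tool_rot: [0.707, 0.707, -0.002, 0.003]
ft_force: [-3.7, -7.8, 5.8]
grip_width: 0.023
grasp_force: 59.3
```

move_arm --moves '[[[0.0011,0.0057,0,0,10],[0.0028,0.0112,0,0,10],[0.005,0.0165,0,0,10],[0.0078,0.0215,0,0,10],[0.0111,0.0262,0,0,10]]]'

```text
clock: 8.15
eef_pos: [0.5534, -0.093, 0.1945]
tool_rot: [0.707, 0.708, -0.002, 0.001]
ft_force: [-7.4, -5.3, 8.0]
grip_width: 0.0228
grasp_force: 59.7
```

move_arm --moves '[[[0.0038,0.0043,0,0,10],[0.008,0.0083,0,0,10],[0.0126,0.0117,0,0,10],[0.0175,0.0147,0,0,10]]]'

```text
clock: 8.65
eef_pos: [0.5704, -0.0772, 0.1945]
tool_rot: [0.706, 0.708, -0.002, -0.0]
ft_force: [-7.6, -3.1, 10.2]
grip_width: 0.0227
grasp_force: 59.7
```

move_arm --moves '[[[0.0052,0.0024,0,0,10],[0.0106,0.0043,0,0,10],[0.0162,0.0056,0,0,10],[0.022,0.0063,0,0,10],[0.0277,0.0064,0,0,10]]]'

```text
clock: 9.28
eef_pos: [0.5979, -0.0696, 0.1945]
tool_rot: [0.706, 0.708, -0.001, -0.001]
ft_force: [-10.0, 0.7, 9.5]
grip_width: 0.0227
grasp_force: 59.8
```

move_arm --moves '[[[0.0058,-0.0005,0,0,10],[0.0114,-0.0016,0,0,10]]]'

```text
clock: 9.52
eef_pos: [0.6086, -0.0705, 0.1945]
tool_rot: [0.706, 0.708, -0.001, -0.002]
ft_force: [-10.2, 2.1, 11.3]
grip_width: 0.0226
grasp_force: 60.0
```

move_arm --moves '[[[0.0055,-0.0017,0,0,10],[0.0108,-0.004,0,0,10]]]'

```text
clock: 9.78
eef_pos: [0.619, -0.0736, 0.1945]
tool_rot: [0.706, 0.709, -0.001, -0.003]
ft_force: [-12.4, 4.7, 11.7]
grip_width: 0.0229
grasp_force: 60.0
```

move_arm --moves '[[[0,0,0,0,10],[0,0,0,0,10],[0,0,0,0,10]]]'

```text
clock: 10.15
eef_pos: [0.6196, -0.0738, 0.1945]
tool_rot: [0.706, 0.709, -0.001, -0.002]
ft_force: [-9.8, 3.8, 10.1]
grip_width: 0.0226
grasp_force: 60.1
```

move_arm --moves '[[[0,0,0,0,70],[0,0,0,0,70],[0,0,0,0,70],[0,0,0.03,0,70],[0,0,0.085,0,70]]]'

```text
clock: 10.78
eef_pos: [0.621, -0.0754, 0.276]
tool_rot: [0.706, 0.708, -0.002, -0.003]
ft_force: [1.8, 0.2, 1.1]
grip_width: 0.0603
grasp_force: 0.0
```

move_arm --moves '[[[-0.012,0.008,0.01,10,70],[-0.024,0.016,0.01,20,70],[-0.036,0.026,0.01,30,70],[-0.048,0.036,0.01,40,70],[-0.06,0.045,0.01,50,70]]]'

```text
clock: 11.4
eef_pos: [0.5621, -0.0301, 0.2881]
tool_rot: [0.338, 0.941, 0.0, 0.0]
ft_force: [0.2, 0.1, -0.0]
grip_width: 0.0601
grasp_force: 0.0
```

move_arm --moves '[[[-0.012,0.009,0,10,70],[-0.024,0.018,0,20,70],[-0.036,0.027,0,30,70],[-0.044,0.033,0,38,70],[-0.044,0.033,0,38,70]]]'

```text
clock: 12.02
eef_pos: [0.5181, 0.0029, 0.2885]
tool_rot: [0.016, 1.0, -0.0, 0.0]
ft_force: [0.1, 0.6, 0.5]
grip_width: 0.0598
grasp_force: 0.0
```

Run:
```python
from h import *
c=snap('side','side2');b=cv2.resize(c['color'][90:340,200:420],None,fx=2.4,fy=2.4)
cv2.imwrite('pics/s2.png',b[:,:,::-1])
o=monitor.get_obs();print(o['eef_pos'],o['joint_pos'],o['tool_rot'])
```

```text
[0.51853463 0.00262495 0.28840286] [ 5.17136042e-03  2.61534478e-01  1.79952890e-01  1.48861744e+00
 -1.86500986e-04  3.86135369e-02] [ 1.67203361e-02  9.99860156e-01 -8.66905339e-05  3.00617553e-04]
```

View pics/s2.png

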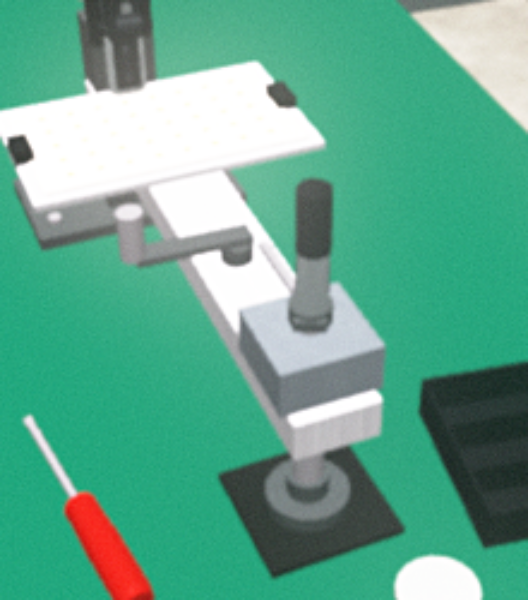

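The side view shows the post still at the start pose, crop (130,212), with the gripper above it. The foot is down on the pad near crop (308,490) and the loose objects are untouched. Now I straddle the post.

move_arm --moves '[[[-0.001,0.001,-0.04,0,70],[-0.001,0.001,-0.08,0,70],[-0.001,0.001,-0.11,0,70],[-0.001,0.001,-0.124,0,70],[-0.001,0.001,-0.124,0,70]]]'

```text
clock: 12.7
eef_pos: [0.5171, 0.0034, 0.1636]
tool_rot: [0.016, 1.0, -0.0, -0.001]
ft_force: [0.8, -0.1, -0.9]
grip_width: 0.0602
grasp_force: 0.0
```

move_arm --moves '[[[0,0,0,0,32],[0,0,0,0,32],[0,0,0,0,32],[0,0,0,0,32]]]'

```text
clock: 13.2
eef_pos: [0.5175, 0.0037, 0.1647]
tool_rot: [0.016, 1.0, 0.0, 0.0]
ft_force: [0.0, 0.4, 0.1]
grip_width: 0.0271
grasp_force: 0.0
```

Run:
```python
import numpy as np
d=lambda a:np.array([np.cos(np.radians(a)),np.sin(np.radians(a))])
for k in range(4):
    a=179-20*k
    print(a,[(75*(d(a-4*i)-d(a))).round(1).tolist() for i in range(1,6)])
```

```text
179 [[0.3, 5.2], [0.9, 10.4], [1.9, 15.6], [3.3, 20.6], [5.0, 25.6]]
159 [[2.0, 4.8], [4.4, 9.5], [7.1, 14.0], [10.1, 18.3], [13.4, 22.3]]
139 [[3.6, 3.8], [7.4, 7.4], [11.5, 10.7], [15.8, 13.7], [20.2, 16.4]]
119 [[4.7, 2.4], [9.5, 4.4], [14.4, 6.1], [19.5, 7.5], [24.6, 8.5]]
```

move_arm --moves '[[[0.0003,0.0052,0,-4,32],[0.0009,0.0104,0,-8,32],[0.0019,0.0156,0,-12,32],[0.0033,0.0206,0,-16,32],[0.005,0.0256,0,-20,32]]]'

```text
clock: 13.82
eef_pos: [0.522, 0.0285, 0.1645]
tool_rot: [0.19, 0.982, -0.001, 0.0]
ft_force: [-0.6, -2.3, 2.3]
grip_width: 0.0274
grasp_force: 1.4
```

move_arm --moves '[[[0.002,0.0048,0,-4,32],[0.0044,0.0095,0,-8,32],[0.0071,0.014,0,-12,32],[0.0101,0.0183,0,-16,32],[0.0134,0.0223,0,-20,32]]]'

```text
clock: 14.45
eef_pos: [0.5351, 0.0509, 0.1645]
tool_rot: [0.358, 0.934, -0.001, -0.0]
ft_force: [-1.7, -2.8, 1.4]
grip_width: 0.0273
grasp_force: 1.4
```

move_arm --moves '[[[0.0036,0.0038,0,-4,32],[0.0074,0.0074,0,-8,32],[0.0115,0.0107,0,-12,32],[0.0158,0.0137,0,-16,32],[0.0202,0.0164,0,-20,32]]]'

```text
clock: 15.08
eef_pos: [0.5552, 0.0675, 0.1645]
tool_rot: [0.515, 0.857, -0.001, -0.0]
ft_force: [-1.2, -1.6, 2.6]
grip_width: 0.0276
grasp_force: 1.4
```

move_arm --moves '[[[0.0047,0.0024,0,-4,32],[0.0095,0.0044,0,-8,32],[0.0144,0.0061,0,-12,32],[0.0195,0.0075,0,-16,32]]]'

```text
clock: 15.58
eef_pos: [0.5746, 0.0751, 0.1645]
tool_rot: [0.629, 0.778, -0.001, -0.0]
ft_force: [-2.4, -1.6, 1.7]
grip_width: 0.0273
grasp_force: 1.3
```

move_arm --moves '[[[0.003,0.0007,0,0,32],[0.005,0.001,0,0,32],[0.005,0.001,0,0,32]]]'

```text
clock: 15.95
eef_pos: [0.5794, 0.0767, 0.1641]
tool_rot: [0.628, 0.779, -0.001, -0.001]
ft_force: [-5.3, 1.3, 3.0]
grip_width: 0.0274
grasp_force: 2.4
```

move_arm --moves '[[[0.002,0.0003,0,0,32],[0.003,0.0003,0,0,32],[0.003,0.0003,0,0,32]]]'

```text
clock: 16.32
eef_pos: [0.5796, 0.0768, 0.164]
tool_rot: [0.628, 0.779, -0.002, -0.003]
ft_force: [-11.6, 0.2, 7.0]
grip_width: 0.0274
grasp_force: 5.9
```

It is at the stop: the force rose and the hand didn't move. I back off, open and lift.

move_arm --moves '[[[-0.006,-0.001,0,0,60],[-0.006,-0.001,0,0,60],[-0.006,-0.001,0.03,0,60],[-0.006,-0.001,0.08,0,60],[-0.006,-0.001,0.13,0,60]]]'

```text
clock: 16.95
eef_pos: [0.578, 0.0756, 0.2955]
tool_rot: [0.628, 0.778, 0.0, 0.0]
ft_force: [0.5, 0.4, -0.4]
grip_width: 0.0512
grasp_force: 0.0
```

move_arm --moves '[[[-0.05,0,0,0,60],[-0.1,0,0,0,60],[-0.15,0,0,0,60],[-0.15,0,0,0,60],[-0.15,0,0,0,60]]]'

```text
clock: 17.58
eef_pos: [0.4286, 0.0759, 0.295]
tool_rot: [0.628, 0.778, 0.001, 0.001]
ft_force: [0.6, -0.1, 0.0]
grip_width: 0.0513
grasp_force: 0.0
```

Run:
```python
from h import *
c=snap('side','side3');b=cv2.resize(c['color'][90:380,190:470],None,fx=2,fy=2)
cv2.imwrite('pics/s3.png',b[:,:,::-1])
o=monitor.get_obs();print(o['eef_pos'],o['ft_force'])
```

```text
[0.42897917 0.07587162 0.29478652] [ 0.11548121 -0.1105947   0.00415386]
```

View pics/s3.png

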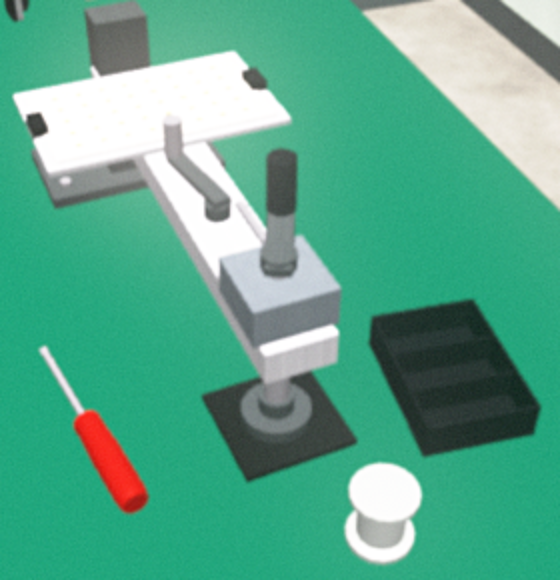

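The lever is over at its stop with the post top at crop (173,122). The foot is on the pad, the loose things stand as before, and the hand is clear.

```bash
python3 -c "
from workcell import job
print(job.job_done())"
```

```text
the job is handed in; nothing more can be done
None
```

I cranked the foot onto the pad until the knob push had risen about 5 N (from about 7.8 to 13.2 N), swung the lock lever to its stop, let go, and handed the job in at about 17.6 s with the loose things undisturbed; no verdict was returned.

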